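Find the full fertiliser tin by its weight

TASK

Three identical closed fertiliser tins stand on the greenhouse bench: lift them to feel which is the heaviest, the full one, stand the two lighter ones gently in the yellow tray, and finish holding the heaviest one up in the gripper, upright and still, over the middle of the black seedling tray with its underside a good 15 cm above that tray. Keep the tins upright all the while and do not drop them; do not touch the seedling tray or knock the pot, bottle and wooden ruler about. Do not let go at the end: the program finishes while holding the tin up.

Things in the scene. Friction and masses are not known exactly. Their poses are not given: they have to be found in the camera images.
- tin_1_center (a point): identical closed round tin, blue with a blank white paper band and a steel lid, 60 mm diameter, 110 mm tall, standing on the bench; this point is its centre, 55 mm above its underside; z is up along the tin. Each of the three weighs between 0.15 and 0.55 kg; one (it may be any of them) is at least 0.14 kg heavier than each of the other two; names and looks tell nothing
- tin_2_center (a point): identical closed round tin, blue with a blank white paper band and a steel lid, 60 mm diameter, 110 mm tall, standing on the bench; this point is its centre, 55 mm above its underside; z is up along the tin. Each of the three weighs between 0.15 and 0.55 kg; one (it may be any of them) is at least 0.14 kg heavier than each of the other two; names and looks tell nothing
- tin_3_center (a point): identical closed round tin, blue with a blank white paper band and a steel lid, 60 mm diameter, 110 mm tall, standing on the bench; this point is its centre, 55 mm above its underside; z is up along the tin. Each of the three weighs between 0.15 and 0.55 kg; one (it may be any of them) is at least 0.14 kg heavier than each of the other two; names and looks tell nothing
- seedling_top (a point): centre of the top face of the black seedling tray, a fixed block 200 x 200 mm and 45 mm high with small green seedlings standing up to about 40 mm above this face; stands to the left or right of the tins; z up, x and y along its sides. Not to be touched
- pot_center (a point): small terracotta pot with a seedling, 76 mm diameter, 75 mm tall, loose; this point is its centre, half-way up. Leave alone
- bottle_center (a point): closed white bottle with a green cap, 56 mm diameter, 140 mm tall, loose, standing; this point is its centre, half-way up. Leave alone
- ruler_center (a point): flat wooden ruler with a red end, 24 x 150 x 12 mm, loose, lying on the bench; this point is its centre; its long side is along its y. Leave alone
- return_floor (a point): centre of the inner floor of the shallow yellow tray, fixed, 5 mm above the bench; the tray is 150 mm along its x and 210 mm along its y outside, walls 5 mm thick, rim 22 mm above the bench, so two tins fit side by side along y (for instance 45 mm either side of this point); stands to the left or right of the tins; z up

How it is judged:
By the outcome, as a careful person would: the job done as asked, in the order asked, and still so for the second after the job is handed in, while the arm keeps its last pose, push and grip.
It also fails if it takes over 72 s, if anything falls off the work surface, if the arm or the gripper's body presses on something with over 40 N, if the wrist force passes 120 N, or if a joint passes its speed limit or range.

ROBOT

A 6-joint arm with a two-finger parallel gripper is mounted at the origin on the work surface. World frame = base frame: x ahead of the robot, y to its left, z up, the work surface at z = 0. Lengths are in m, angles in rad, forces in N, time in s.
With the tool pointing down it reaches from about 0.25 to 0.775 m from the base axis. Payload 4 kg.
Tool frame: the origin (TCP) lies at the very end of the fingers, on their centre line; the grasp point (between the pads) lies 19 mm behind it; z points along the fingers, y is the direction in which the jaws open and shut (so a half turn about z gives the same grasp; the last joint's range is limited). The gripper opens to 94 mm and grips with 3 to 60 N. Pads are 16 mm wide; open, the fingers measure 119 mm over their backs; the gripper's body (75 mm by 177 mm) begins 78 mm behind the grasp point.
Start: joints at [-1.239, 0.087, 1.371, -0, 1.684, -0.103], TCP at [0.232, -0.499, 0.206] pointing down, gripper open.
Joint ranges: [-3.1, 3.1], [-0.76, 2.03], [0.27, 2.55], [-1.08, 4.22], [0.17, 2.65], [-2.57, 2.57]. Speed limits (rad/s): [2.79, 2.79, 3.14, 3.14, 3.14, 3.14].

INTERFACE

Orientations are given as a rotation vector (axis times angle).
In Python, from plant import arm gives the robot as it stands. Calls block until the motion is done:
- arm.goto(position, orientation): joint-space move of the TCP to a pose.
- arm.line_to(position, rot=None, feed=0.15): straight line of the TCP; rot=None keeps the orientation; feed is the mean speed in m/s.
- arm.set_joints(angles): joint-space move.
- arm.ungrasp() and arm.close(force=None): open the fingers fully, or close them until they stop; force is the grip in N (None keeps the last).
- arm.hold(seconds).
- arm.inverse_kinematics(position, orientation): joint angles nearest the present ones, or None.
- arm.capture(name): name is "scene" or "top" or "wrist"; returns a dict with "image" (400x640x3 uint8, red, green, blue), "mtx" (3x3 intrinsics, pixels), "world_from_camera" (4x4, takes a point from camera to world coordinates). Camera axes: x right, y down, z forward; pixel columns grow to the right and rows downward; lengths in m; the calibration is good to about 2 mm. A picture is of the moment at which its call begins. There is no depth.
A pose or a line that the arm cannot do raises arm.Unreachable and nothing moves.
- arm.close_job(): hands the job in, once; it reports no verdict.
Trained networks look in the newest picture that a camera, given by its name, has taken for a name from the list of things; names that differ only in an ending like _2 or _b are one class to them, and where a whole thing is asked for, a point or a joint stands for the part that bears it (a point fixed in the world has none). Each returns a list of dicts, best first, with "score" (0 to 1); they miss things now and then, are a little off and sometimes report something else, mostly with a low value. They report only what shows in the picture. A call takes as long as a camera call.
- arm.outline_of(camera, query): "pixels" (400x640 bool, what is visible of it) and "uv" ([column, row] in pixels, amid what is visible of it).
Readings, each from a call of its own:
- arm.get_clock(): time.
- arm.get_q(): joint angles.
- arm.get_qd(): joint speeds.
- arm.get_tau(): joint torques, N m.
- arm.get_tcp_pos(): TCP position.
- arm.get_eef_rot(): TCP orientation.
- arm.get_wrist_force(): force on the tool from outside, world axes, zero at the start.
- arm.get_ft_torque(): the same for the moment, N m.
- arm.get_grip_width(): opening from 0.0 (shut) to 1.0 (fully open).
Only numpy, scipy, OpenCV 4.12 (cv2) and the standard library are available. Lean on these libraries where they do the work, as an engineer would, in place of code of your own. Each camera call takes 0.05 s, during which the arm holds its last target. There are 200 camera calls.

## Working session

There is one attempt and no reset: what is moved stays moved. The work goes in short steps, each a Python script; the robot and the scene stay as the last script left them, time stands still between calls to the robot, and variables do not carry over. Pictures are saved under pics/ and viewed, about 8 in all and at most 12, crops included, and the job is handed in when it is done.

```bash
ls; mkdir -p pics; python3 - <<'E'
from plant import arm
import cv2,numpy as np
for n in("scene","top"):
    d=arm.capture(n); cv2.imwrite(f"pics/{n}0.png",d["image"][:,:,::-1])
    print(n,d["mtx"].tolist(),d["world_from_camera"].round(4).tolist())
    for q in("tin_1_center","seedling_top","pot_center","bottle_center","ruler_center","return_floor"):
        for r in arm.outline_of(n,q):
            ys,xs=np.nonzero(r["pixels"]); print(q,round(r["score"],2),np.round(r["uv"]),xs.min(),xs.max(),ys.min(),ys.max(),len(xs))
print(arm.get_clock(),arm.get_eef_rot(),arm.get_wrist_force())
E
```

```text
pics
scene [[463.0214214379422, 0.0, 321.0231363062556], [0.0, 463.0214214379422, 205.99277844030794], [0.0, 0.0, 1.0]] [[0.0077, 0.5582, -0.8297, 1.6566], [0.9999, -0.0113, 0.0016, -0.012], [-0.0085, -0.8297, -0.5582, 0.798], [0.0, 0.0, 0.0, 1.0]]
tin_1_center 0.68 [285. 198.] 276 297 178 219 776
seedling_top 0.63 [437. 200.] 398 479 174 225 3395
pot_center 0.79 [328. 252.] 312 341 232 274 952
bottle_center 0.78 [383. 248.] 374 397 219 271 964
ruler_center 0.96 [240. 250.] 212 268 247 256 511
return_floor 0.57 [215. 203.] 175 251 187 222 2361
top [[396.7012114398191, 0.0, 320.2073055525251], [0.0, 396.7012114398191, 201.0678746036648], [0.0, 0.0, 1.0]] [[-0.0283, -0.9881, 0.1515, 0.4533], [-0.9996, 0.0284, -0.002, 0.0113], [-0.0023, -0.1515, -0.9885, 0.9893], [0.0, 0.0, 0.0, 1.0]]
tin_1_center 0.76 [375. 240.] 360 391 223 250 668
seedling_top 0.67 [188. 260.] 138 229 215 305 7611
seedling_top 0.36 [262. 144.] 249 275 126 159 672
pot_center 0.72 [321. 132.] 307 338 119 153 836
bottle_center 0.95 [262. 142.] 248 275 126 159 663
ruler_center 0.98 [416. 166.] 384 443 159 171 590
ruler_center 0.35 [324. 135.] 307 338 120 153 832
return_floor 0.65 [466. 250.] 418 513 220 286 5619
0.7 [ 3.06754173e+00  6.77569138e-01 -2.02340818e-06] [ 0.25584949 -0.31624879 -0.63634837]
```

```bash
python3 -c "
import cv2,numpy as np
a=cv2.imread('pics/scene0.png')[140:300,120:520];b=cv2.imread('pics/top0.png')[80:320,110:540]
a=cv2.resize(a,(600,240));b=cv2.resize(b,(600,335))
cv2.imwrite('pics/v1.png',np.vstack([a,b]))"
```

```text
(no output)
```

View pics/v1.png

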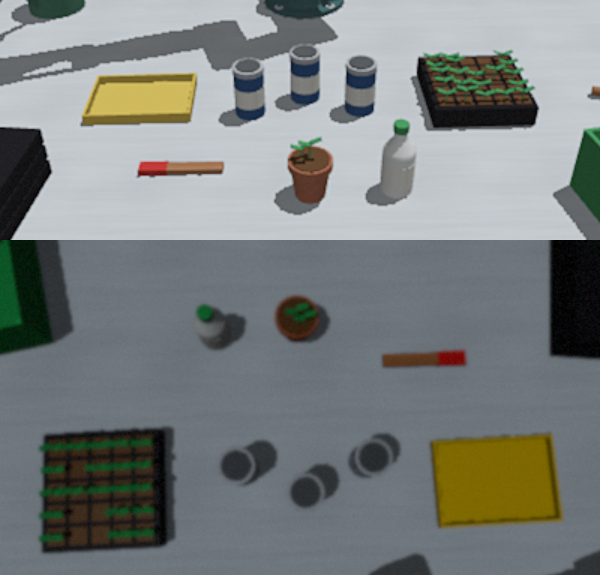

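The view shows three tins in the middle, with lids at about top pixels (280,240), (329,259) and (377,235). The seedling tray is on the left of the top picture (+y), the yellow tray on the right (−y), and the pot, bottle and ruler lie beyond the tins. Next I'll convert these to world positions.

```bash
cat >h.py <<'E'
import numpy as np,cv2
from plant import arm
from scipy.spatial.transform import Rotation as R
def w(d,uv,z):
    T=d["world_from_camera"];uv=np.atleast_2d(uv).astype(float)
    r=np.c_[uv,np.ones(len(uv))]@np.linalg.inv(d["mtx"]).T@T[:3,:3].T
    return T[:3,3]+r*((z-T[2,3])/r[:,2])[:,None]
def rot(a): # tool down, jaw (y) axis at angle a from world y
    return (R.from_euler('z',a)*R.from_euler('x',np.pi)).as_rotvec()
E
python3 - <<'E'
from h import *
d=arm.capture("top");im=d["image"]
g=cv2.cvtColor(im,cv2.COLOR_RGB2GRAY)
G=cv2.resize(g[215:280,255:400],None,fx=4,fy=4,interpolation=cv2.INTER_CUBIC)
c=cv2.HoughCircles(G,cv2.HOUGH_GRADIENT,1,100,param1=100,param2=15,minRadius=44,maxRadius=62)[0]
for x,y,r in c:
    u=np.array([255+(x+.5)/4-.5,215+(y+.5)/4-.5]);print("tin",u,r/4,w(d,u,.11)[0].round(4))
for q,z in(("return_floor",.022),("seedling_top",.045)):
    p=arm.outline_of("top",q)[0]["pixels"].astype(np.uint8)
    cn=max(cv2.findContours(p,0,2)[0],key=cv2.contourArea)[:,0]
    P=w(d,cn,z)[:,:2]; rr=cv2.minAreaRect((P*1000).astype(np.float32));print(q,rr)
for q,z in(("pot_center",.04),("bottle_center",.07),("ruler_center",.01)):
    print(q,w(d,arm.outline_of("top",q)[0]["uv"],z)[0].round(3))
d=arm.capture("scene");im=d["image"]
hsv=cv2.cvtColor(im,cv2.COLOR_RGB2HSV)
m=cv2.inRange(hsv,(100,120,30),(125,255,255));m[:,:260]=0;m[:,380:]=0
n,l,s,ce=cv2.connectedComponentsWithStats(m)
print(s[s[:,4]>30],ce.round(1)[s[:,4]>30])
for x in s[s[:,4]>30][1:]:
    print(w(d,[x[0]+x[2]/2-.5,x[1]+x[3]-1],0)[0].round(3))
E
```

```text
Traceback (most recent call last):
TypeError: 'NoneType' object is not subscriptable
```

```bash
python3 - <<'E'
from h import *
d=arm.capture("top");im=d["image"]
g=cv2.cvtColor(im,cv2.COLOR_RGB2GRAY)
G=cv2.resize(g[215:280,255:400],None,fx=4,fy=4,interpolation=cv2.INTER_CUBIC)
for p1 in(60,30):
  c=cv2.HoughCircles(G,cv2.HOUGH_GRADIENT,1,100,param1=p1,param2=12,minRadius=44,maxRadius=64)
  for x,y,r in ([] if c is None else c[0]):
    u=np.array([255+(x+.5)/4-.5,215+(y+.5)/4-.5]);print("tin",u,r/4,w(d,u,.11)[0].round(4))
for q,z in(("return_floor",.022),("seedling_top",.045)):
    p=arm.outline_of("top",q)[0]["pixels"].astype(np.uint8)
    cn=max(cv2.findContours(p,0,2)[0],key=cv2.contourArea)[:,0]
    P=w(d,cn,z)[:,:2]; rr=cv2.minAreaRect((P*1000).astype(np.float32));print(q,rr)
for q,z in(("pot_center",.04),("bottle_center",.07),("ruler_center",.01)):
    print(q,w(d,arm.outline_of("top",q)[0]["uv"],z)[0].round(3))
d=arm.capture("scene");im=d["image"]
hsv=cv2.cvtColor(im,cv2.COLOR_RGB2HSV)
m=cv2.inRange(hsv,(100,120,30),(125,255,255));m[:,:260]=0;m[:,380:]=0
n,l,s,ce=cv2.connectedComponentsWithStats(m)
for x in s[s[:,4]>30][1:]:
    print(x,w(d,[x[0]+x[2]/2-.5,x[1]+x[3]-1],0)[0].round(3))
cv2.imwrite("pics/g.png",cv2.cvtColor(cv2.resize(im[:,:,::-1][160:240,260:380],None,fx=5,fy=5),cv2.COLOR_BGR2RGB)[:,:,::-1])
E
```

```text
tin [340.5  252.25] 12.15 [ 0.473  -0.0319  0.11  ]
tin [296. 235.] 12.125 [0.5136 0.0652 0.11  ]
tin [383.75 230.5 ] 12.3 [ 0.518  -0.1295  0.11  ]
tin [376.   236.25] 12.2 [ 0.5058 -0.1117  0.11  ]
tin [328.25 260.  ] 11.1 [ 0.4569 -0.0045  0.11  ]
tin [280.75 242.  ] 12.25 [0.4991 0.0991 0.11  ]Traceback (most recent call last):
  File "<stdin>", line 10, in <module>
IndexError: list index out of range
```

```bash
cat >>h.py <<'E'
def find(cam,q):
    for _ in range(5):
        d=arm.capture(cam);o=arm.outline_of(cam,q)
        if o and o[0]["score"]>.4: return d,o
    return d,o
E
python3 - <<'E'
from h import *
for q,z in(("return_floor",.022),("seedling_top",.045)):
    d,o=find("top",q);p=o[0]["pixels"].astype(np.uint8)
    cn=max(cv2.findContours(p,0,2)[0],key=cv2.contourArea)[:,0]
    P=w(d,cn,z)[:,:2]; rr=cv2.minAreaRect((P*1000).astype(np.float32));print(q,rr)
for q,z in(("pot_center",.04),("bottle_center",.07),("ruler_center",.01)):
    d,o=find("top",q);print(q,w(d,o[0]["uv"],z)[0].round(3))
d=arm.capture("scene");im=d["image"]
hsv=cv2.cvtColor(im,cv2.COLOR_RGB2HSV)
m=cv2.inRange(hsv,(100,120,30),(125,255,255));m[:,:260]=0;m[:,380:]=0
n,l,s,ce=cv2.connectedComponentsWithStats(m)
for x in s[s[:,4]>30][1:]:
    print(x,w(d,[x[0]+x[2]/2-.5,x[1]+x[3]-1],0)[0].round(3))
# wrist view from above the tins
j=arm.get_q();print("q",j)
arm.goto([.43,0,.33],rot(0))
d=arm.capture("wrist");cv2.imwrite("pics/w1.png",d["image"][:,:,::-1])
print(arm.get_q().round(3),arm.get_clock(),d["world_from_camera"].round(3).tolist(),arm.get_wrist_force())
for o in arm.outline_of("wrist","tin_1_center"): print(o["score"],o["uv"])
for p in((.499,.099),(.457,-.0045),(.506,-.112)):
    for z in(0.11,):
        T=np.linalg.inv(d["world_from_camera"]);c=d["mtx"]@(T@[*p,z,1])[:3];print(c[:2]/c[2])
E
```

```text
return_floor ((466.28582763671875, -337.82122802734375), (153.9150390625, 216.6527862548828), 1.550837755203247)
seedling_top ((469.16986083984375, 336.2169189453125), (199.0525360107422, 215.24330139160156), 1.3274174928665161)
pot_center [0.764 0.    0.04 ]
bottle_center [0.739 0.147 0.07 ]
ruler_center [ 0.685 -0.231  0.01 ]
[314 181  19  10 135] [ 0.377 -0.003  0.   ]
[351 188  19  11 144] [0.428 0.114 0.   ]
[276 190  19  11 138] [ 0.434 -0.123  0.   ]
[314 201  19   9  94] [ 0.487 -0.004  0.   ]
[350 209  19   9 103] [ 0.531  0.103 -0.   ]
[277 211  19   9 102] [ 0.537 -0.114  0.   ]
q [-1.23910587e+00  8.72053034e-02  1.37072645e+00  1.72703216e-05
  1.68361713e+00 -1.03146557e-01]
[-0.133 -0.17   1.375 -0.     1.938  1.439] 3.4333 [[-0.002, -0.968, -0.249, 0.502], [-1.0, 0.002, 0.001, 0.0], [-0.0, 0.249, -0.968, 0.508], [0.0, 0.0, 0.0, 1.0]] [-0.06967999  0.4032166  -0.16386248]
0.73 [407.7, 116.2]
[243.651014   125.43884901]
[326.86434706 159.19580937]
[413.82764923 119.31322621]
```

View pics/w1.png

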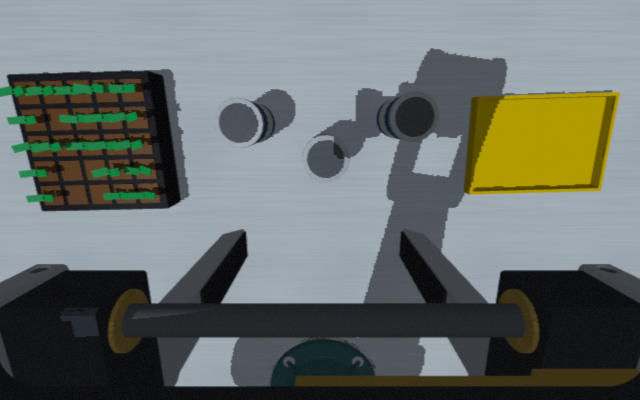

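The wrist view shows lids at about (240,123), (326,160) and (415,117). This agrees with my estimates to a few mm, and the scene view agrees too. I'll weigh each tin in place, with the jaws along x so they clear the neighbouring tins.

```bash
cat >>h.py <<'E'
TIN=[(.500,.101),(.457,-.004),(.507,-.113)]
ZG=.036
def avg(): 
    arm.hold(.3); v=[]
    for _ in range(8): v.append(arm.get_wrist_force()); arm.hold(.04)
    return np.mean(v,0)
def pick(x,y,r,lift=.03):
    arm.goto([x,y,.15],r); f0=avg()
    arm.line_to([x,y,ZG],feed=.12); arm.close(30)
    g=arm.get_grip_width(); arm.line_to([x,y,ZG+lift],feed=.08); f=avg()
    print("tin",x,y,"grip",round(g*94,1),"df",(f-f0).round(2),"t",round(arm.get_clock(),2),flush=True)
    return (f-f0)[2]
def put(x,y,z):
    arm.line_to([x,y,z+.006],feed=.1); arm.line_to([x,y,z],feed=.02)
    arm.ungrasp(); arm.line_to([x,y,.15],feed=.2)
E
python3 - <<'E'
from h import *
d=arm.capture("top");print(w(d,[182.6,261],.045))
r=min((rot(np.pi/2),rot(-np.pi/2)),key=lambda r:abs(arm.inverse_kinematics([.457,-.004,.15],r)[5]))
print(r,arm.inverse_kinematics([.457,-.004,.15],r))
x,y=TIN[1];pick(x,y,r)
cv2.imwrite("pics/s1.png",cv2.resize(arm.capture("scene")["image"][100:300,150:490,::-1],None,fx=2,fy=2))
E
```

```text
[[0.46454234 0.33734556 0.045     ]]Traceback (most recent call last):
  File "<stdin>", line 3, in <module>
  File "<stdin>", line 3, in <lambda>
TypeError: 'NoneType' object is not subscriptable
```

```bash
cat >>h.py <<'E'
def jawx():
    c=[(abs(q[5]),a) for a in(np.pi/2,-np.pi/2) if (q:=arm.inverse_kinematics([.457,-.004,.15],rot(a))) is not None]
    return rot(min(c)[1])
E
python3 - <<'E'
from h import *
r=jawx()
print(r,arm.inverse_kinematics([.457,-.004,.15],r))
x,y=TIN[1];pick(x,y,r)
cv2.imwrite("pics/s1.png",cv2.resize(arm.capture("scene")["image"][100:300,150:490,::-1],None,fx=2,fy=2))
E
```

```text
[2.22144147e+00 2.22144147e+00 1.36024059e-16] [-1.32917768e-01 -1.04273377e-01  1.67072233e+00 -4.44089210e-16
  1.57514370e+00 -1.32917768e-01]
tin 0.457 -0.004 grip 60.1 df [ 0.08 -0.04 -4.26] t 8.45
```

View pics/s1.png

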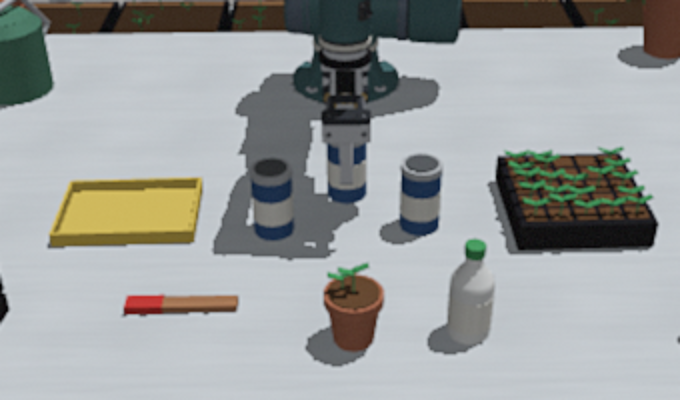

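The middle tin is up and upright, with 60 mm between the jaws and about 0.43 kg. Nothing else has moved. I'll set it back and weigh the other two.

```bash
python3 - <<'E'
from h import *
r=jawx()
x,y=TIN[1];put(x,y,ZG+.0005)
x,y=TIN[0];pick(x,y,r);put(x,y,ZG+.0005)
x,y=TIN[2];pick(x,y,r)
E
```

```text
tin 0.5 0.101 grip 59.6 df [-0.12 -0.28 -2.41] t 14.8
tin 0.507 -0.113 grip 59.7 df [-0.42  0.05 -2.01] t 21.44
```

The middle tin is the heaviest at 0.43 kg, against 0.25 kg and 0.20 kg. The two light ones go in the tray next.

```bash
python3 - <<'E'
from h import *
r=jawx(); X=.466
x,y=TIN[2];arm.line_to([x,y,.15],feed=.15);arm.line_to([X,-.383,.15],feed=.2)
put(X,-.383,ZG+.0055)
x,y=TIN[0];arm.line_to([X,-.383,.2],feed=.2);pick(x,y,r)
arm.line_to([x,y,.2],feed=.15);arm.line_to([X,-.293,.2],feed=.25);arm.line_to([X,-.293,.1],feed=.15)
put(X,-.293,ZG+.0055);print(arm.get_clock())
cv2.imwrite("pics/s2.png",cv2.resize(arm.capture("scene")["image"][100:300,150:490,::-1],None,fx=2,fy=2))
E
```

```text
tin 0.5 0.101 grip 59.6 df [-0.18 -0.03 -2.02] t 32.38
38.5
```

View pics/s2.png

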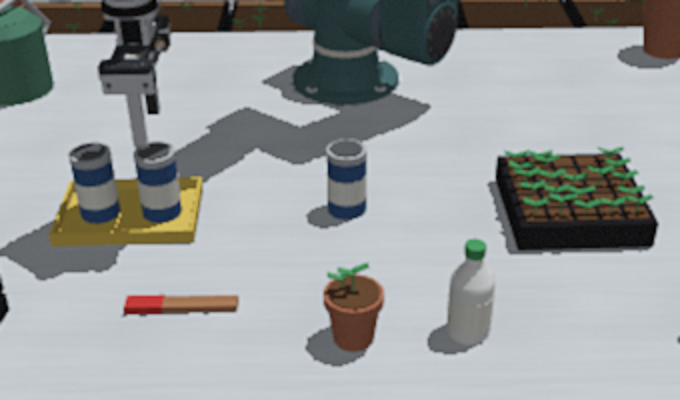

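Both light tins stand upright in the yellow tray, at about (95,185) and (158,185), and the pot, bottle and ruler are where they were. Now the heavy tin.

```bash
python3 - <<'E'
from h import *
r=jawx()
x,y=TIN[1];arm.line_to([.466,-.293,.2],feed=.2);pick(x,y,r)
arm.line_to([x,y,.275],feed=.15);arm.line_to([.467,.341,.275],feed=.15);arm.hold(.5)
print(arm.get_clock(),arm.get_tcp_pos(),arm.get_grip_width()*94,avg(),abs(arm.get_qd()).max())
a=arm.capture("scene")["image"][60:300,150:490,::-1];d=arm.capture("top");b=d["image"][90:330,110:450,::-1]
cv2.imwrite("pics/s3.png",cv2.resize(np.vstack([a,b]),None,fx=1.2,fy=1.2))
E
```

```text
tin 0.457 -0.004 grip 59.5 df [-0.01  0.07 -4.65] t 43.59
48.0833 [0.46698663 0.34099656 0.27497814] 59.56177578268498 [ 0.16563117  0.09149202 -4.85881844] 0.0018540885031860753
```

View pics/s3.png

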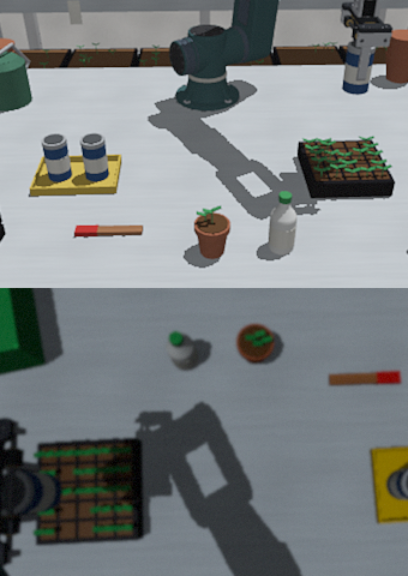

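The heavy tin is upright above the seedling tray. Its offset in the top view matches the parallax I would expect at that height. The tins, pot, bottle and ruler are all in place, so I'm handing in.

```bash
python3 -c "
from plant import arm
arm.hold(.3);print(arm.close_job(),arm.get_clock())"
```

```text
the job is handed in; nothing more can be done
the job is handed in; nothing more can be done
```

The job is handed in at about 49 s, with the arm holding the heaviest tin over the seedling tray.

- **Weighing:** I lifted each tin in place. The middle one weighed about 0.43–0.47 kg, and the other two about 0.20–0.25 kg and 0.20 kg. Repeat lifts varied by about 0.04 kg, far less than the gap between the tins.
- **Light tins:** Both stand upright in the yellow tray, and the last picture confirmed this. The pot, bottle and ruler had not moved.
- **Heavy tin:** It is held upright and still with a 30 N grip. Its underside is about 19 cm above the seedling tray's top face.
- **Centring:** I estimated the middle of the seedling tray from the pictures at (0.467, 0.341). Two estimates differed by about 7 mm. The final top view agreed with that position.
- **Slips along the way:** Some early detection calls came back empty and were repeated. No check failed at the end.

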